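# Put a fresh cell in the camp lamp, latch its battery door and switch it on

## Robot

A 7-joint arm with a two-finger parallel gripper is mounted at the origin on a cart in front of the work surface, level with it; the furniture and walls round the work are solid. World frame = base frame: x ahead of the robot, y to its left, z up, the work surface at z = 0. Lengths are in m, angles in degrees, forces in N, time in s.
With the tool pointing down it reaches from about 0.425 to 0.875 m from the base axis. Payload 4.7 kg.
Tool frame: the origin (TCP) lies midway between the tips of the shut fingers; the grasp point (between the pads) lies 19 mm behind it; z points along the fingers, y is the line along which they close (so a half turn about z gives the same grasp; the last joint's range is limited). The gripper opens to 87 mm and grips with 3 to 60 N. Pads are 19 mm wide; open, the fingers measure 117 mm over their backs; the gripper's body (75 mm by 190 mm) begins 51 mm behind the grasp point.
Start: joints at [-74.651, 18.392, -4.016, 83.108, 1.295, 78.541, -3.26], TCP at [0.163, 0.629, 0.223] pointing down, gripper open.
Joint ranges: [-163.93, 163.93], [-17.29, 119.83], [-79.2, 71.16], [3.27, 140.29], [-89.18, 269.18], [5.43, 117.66], [-154.24, 154.24]. Speed limits (degrees/s): [147.25, 147.25, 180, 180, 180, 180, 180].

## Interface

Orientations are given as [roll, pitch, yaw] about the fixed x, y, z axes, in that order (R = Rz(yaw) Ry(pitch) Rx(roll)).
In Python, from cell import env, viewer, boxes_of, masks_of gives the robot as it stands. The module is installed in compiled form; this text tells all that it offers.
- The arm moves only by the tool apply_moves, never from a script. Its argument "moves" is a list of rows, each a list of 7 numbers: the shift along the tool's x, y, z scaled (see below), then the turn, a rotation vector about the tool's x, y, z scaled (see below), then the opening, from 0 (shut) to 1 (fully open). A call has 1 to 20 rows; each row is the pose to reach, as a shift and turn from the pose commanded when the call began, along the tool's axes at that moment; what a row does not reach only later rows make up. The controller multiplies each number of a shift by 0.2 m and each number of a turn by 1.5 rad. A row lasts 1/10 s, in which the tool goes at most 50 mm and 8.59 degrees, less where a joint would pass 70% of its speed; a pose out of reach is approached as far as the arm can. A call with a number of a shift or a turn outside -1 to 1 is refused whole. A call with a gripper value outside its range is refused whole. The fingers move at their own pace and stop on an object; "grip_force" is the grip in N (left out, the last holds). Time passes only in rows, so rows that repeat a pose let the fingers close. It gives the time, the measured TCP pose, the force, the opening and the grip force at its end, in the units of the state.
- env.get_obs(): the state, without advancing time (a new reading comes with each control period).
- viewer.read_camera(name): name is "side" or "top"; returns the picture (400x640x3 uint8, red, green, blue); there is no depth.
- viewer.get_calibration(name): a dict with "fov_y" (degrees; the focal length in pixels is half the picture's height over the tangent of half this angle, whatever the lens; pixels are square), "cx", "cy" (the principal point, pixels), "position" and "orientation" of the camera in the world. Camera axes: x right, y up, looking along -z (the intrinsics and any distortion apply to the point x, -y, -z); pixel columns grow to the right and rows downward; lengths in m; the calibration is good to about 2 mm. A picture is of the moment at which its call begins. get_calibration takes no time and is no camera call.
- env.sign_off(): hands the job in; it is judged then, once.
Trained networks look in the newest picture that a camera, given by its name, has taken for a name from the list of things; names that differ only in an ending like _2 or _b are one class to them, and where a whole thing is asked for, a point or a joint stands for the part that bears it (a point fixed in the world has none). Each returns a list of dicts, best first, with "conf" (0 to 1); they miss things now and then, are a little off and sometimes report something else, mostly with a low value. They report only what shows in the picture. A call takes as long as a camera call.
- boxes_of(camera, target): "location" ([column, row] in pixels, amid what is visible of it).
- masks_of(camera, target): "pixels" (400x640 bool, what is visible of it) and "location" ([column, row] in pixels, amid what is visible of it).
The state is a dict: "time_s": time; "qpos": joint angles; "joint_velocities": joint speeds; "effort": joint torques, N m; "tool_pos": TCP position; "tool_rot": TCP orientation; "force": force on the tool from outside, world axes, zero at the start; "wrist_torque": the same for the moment, N m; "grip_width": finger opening in m; "grasp_force": force on a finger pad.
Only numpy, scipy, OpenCV 4.12 (cv2) and the standard library are available. Lean on these libraries where they do the work, as an engineer would, in place of code of your own. Each camera call takes 0.05 s, during which the arm holds its last target. There are 200 camera calls.

## Task

Get the camp lamp ready for the night: lay the loose battery in the open bay in the lamp's sloping back, plus end up the slope and flat end on the spring, and let go of it there. Then swing the battery door fully shut over it, turn the turnbutton a full quarter turn so that it points up the slope and locks the door, and last slide the recessed switch all the way up to turn the lamp on. Leave the other things on the worktop where they are.

Things in the scene. Friction and masses are not known exactly. Their poses are not given: they have to be found in the camera images.
- lamp: Wedge-shaped white camp lamp, 131 deep (162 with its wire handle) x 149 wide x 78 high; stands fast. Origin: centre of its underside; x points from its low edge to its high far side, y left, z up. Its back slopes up along x at 28 deg, from 19 high at x = -59 to 76 at x = 47, and bears, centred at y = 20, from the top: door hinge, bay, turnbutton; at y = -44 the switch.
- bay (a point): Centre of a correctly laid cell. x points up the slope, y to the lamp's left, z square out of the slope (28 deg from vertical). The cell lies along x on the floor (z = -8.4) of the bay, in two black V cradles (at x = 17 to 26 and -26 to -17, 30 wide, tops at z = 0.6), between the spring's face (x = -27.5) and a contact plate (x = 28), both 22 wide with slanting tops up to z = 6.6.
- bay_rim (a point): Middle of the bay's mouth, level with the slope, 9.6 above bay, axes alike. The bay is a square pocket 66 x 66, 18 deep. Beside the cell, between the cradles (x = -17 to 17), it is free down to its floor for the fingers.
- cell: Loose battery lying on the worktop, 17 across and 50 long, about 23 g. The plus end is red, with a small nub; the third at the flat end is white. Its long axis is its y axis, and the plus end points along -y. It may lie in any direction and can roll; its centre is cell_center.
- cell_center (a point): Centre of the battery, on its axis, 8.4 above the worktop at the start.
- cell_plus (a point): Centre of the battery's plus end, 25 from its centre.
- door (a joint): Angle of the battery door: 0 = shut flat on the slope (its stop); grows as it opens up and away from the robot, starts at 1.9 to 2.3. Flat grey plate 76 wide, 78 long, 5 thick, 40 g; the hinge is stiff, so it stays where it is left, and 1 N at its free edge moves it. Shut: below 0.05.
- door_hinge (a point): Middle of the door's hinge line (along this point's y), 41 up the slope from the bay's middle and 3 out of the slope; fixed to the lamp, axes as bay. At angle a the door runs from here along (-cos a, 0, sin a), 80 long; its outer face lies 2.2 from that line on the side (sin a, 0, cos a).
- door_edge (a point): Middle of the door's free edge on its outer face, 80 from the hinge line; with the door shut it lies 39 down the slope from the bay's middle and 5.2 out of the slope.
- latch (a joint): Angle of the turnbutton: 0 = lies across the slope, clear of the door; 1.57 (its stop) = points up the slope, one end 7 over the door's edge. Grows counter-clockwise seen from above the slope; starts at 0 to 0.3, stays where it is left, turns with 0.03 N m. It knocks against the door's edge if the door is not right down. Locked: above 1.35.
- latch_grip (a point): Middle of the turnbutton's grip, on its pivot axis (square to the slope), 18 out of the slope and 51 down the slope from the bay's middle. x lies across the grip, y along it, z out of the slope. The grip is a black rib 32 long, 9 thick, from 10 to 25 above the slope, on a bar 38 x 12 that lies 6.7 to 10.7 above the slope.
- switch (a joint): Slide switch: 0 = off (down), 0.012 = on (up the slope, its stop); friction 0.8 N, stays where it is left. It counts as on above 0.0095.
- switch_top (a point): Middle of the top of the switch's black slider, 12 long (up the slope) x 14 wide, flush with the top of its grey bezel, 7 above the slope; x points up the slope, z out of it.
- slot (a point): Middle of the switch's slot, on its floor, which is level with the slope; axes as bay. The slot is 50 long (x) and 24 wide, 7 deep; with the switch off the slider's centre is at x = 4, so the slot is free for a fingertip from x = -25 to -2. The grey bezel round it is 58 x 34 outside, 7 high; 26 right of the slot's middle the lamp ends, 26 left of it lies the shut door's side.
- mug: Bystander: black travel mug, 88 across, 120 high.
- timer: Bystander: cream kitchen timer with red grip, 62 across, 56 high.
- matches: Bystander: yellow matchbox, 36 x 53 x 15.
- key: Bystander: black car key, 42 x 126 x 16.
- torch: Bystander: white wand light, 37 x 175 x 27, lying.
- cards: Bystander: black card box, 19 x 64 x 90, standing.
- candle: Bystander: tea light, 38 across, 15 high.
- opener: Bystander: flat steel bottle opener, 40 x 126 x 8.
- pen: Bystander: black pen, 145 long, lying.

How it is judged:
By the outcome, as a careful person would: the job done as asked, in the order asked, and still so for the second after the job is handed in, with the robot touching nothing.
It also fails if it takes over 61 s, if anything falls off the work surface, if the arm or the gripper's body presses on something with over 40 N, if the wrist force passes 120 N, or if a joint passes its speed limit or range.

## Working session

There is one attempt and no reset: what is moved stays moved. The work goes in short steps, Python scripts to look and compute and a tool call to move; the robot and the scene stay as the last step left them, time stands still between calls to the robot, and variables do not carry over. Pictures are saved under pics/ and viewed, at most 10 in all, crops included, and the job is handed in when it is done.

Besides the shell and the picture viewer there is one more tool, called after ">>>" in YAML: its name, and indented under it one key for each argument. apply_moves: Moves the arm, as the interface text tells. Shifts and turns lie within -1 to 1; 1 stands for 0.2 m of shift or 1.5 rad of turn. Its arguments: {"type":"object","properties":{"moves":{"type":"array","items":{"type":"array","items":{"type":"number","minimum":-1,"maximum":1}}},"grip_force":{"type":"number"}},"required":["moves"]}

```bash
mkdir -p pics; ls; cat > h.py <<'E'
import numpy as np, cv2
from scipy.spatial.transform import Rotation as R
from cell import env, viewer, boxes_of, masks_of
def cal(n):
    c=viewer.get_calibration(n); return c
E
python3 - <<'E'
from h import *
ims=[]
for n in("top","side"):
    im=viewer.read_camera(n); cv2.imwrite(f"pics/{n}0.png",im[:,:,::-1]); print(n,viewer.get_calibration(n))
    for t in("lamp","cell","door","latch","switch","cell_plus","latch_grip","door_edge","switch_top","slot","bay","door_hinge","bay_rim"):
        try: print(t,[(np.round(b["location"],1).tolist(),round(b["conf"],2)) for b in boxes_of(n,t)[:2]])
        except Exception as e: print(t,e)
print(env.get_obs())
E
```

```text
pics
top {'fov_y': 56.85267784518585, 'cx': 312.53792689936694, 'cy': 197.73042185321293, 'position': array([0.46357026, 0.06664363, 0.98436126]), 'orientation': array([  7.14738022,  -0.45540078, -91.49704851])}
lamp [([308.7, 198.8], 0.7), ([314.2, 175.6], 0.67)]
cell [([212.0, 233.0], 0.57)]
door [([305.0, 158.0], 0.8)]
latch [([301.1, 113.4], 0.29)]
switch []
cell_plus [([213.1, 232.4], 0.56)]
latch_grip []
door_edge [([307.7, 156.9], 0.76)]
switch_top []
slot [([313.4, 174.5], 0.62)]
bay [([312.4, 178.5], 0.68)]
door_hinge [([317.1, 175.9], 0.56)]
bay_rim [([312.2, 180.0], 0.71)]
side {'fov_y': 53.245905672023355, 'cx': 317.53810075887395, 'cy': 196.5471067236069, 'position': array([ 0.44122968, -0.8345596 ,  0.67082823]), 'orientation': array([57.20596759,  1.39523602, -9.82641151])}
lamp [([342.4, 211.6], 0.79)]
cell [([281.4, 176.0], 0.48)]
door [([347.8, 179.5], 0.62), ([339.5, 212.6], 0.56)]
latch []
switch []
cell_plus []
latch_grip [([320.7, 209.0], 0.45)]
door_edge [([343.9, 183.7], 0.7), ([340.7, 211.9], 0.54)]
switch_top [([388.5, 199.4], 0.15)]
slot [([342.3, 215.5], 
[... 152 characters left out ...]
 array([-74.65005328,  18.39212723,  -4.01674046,  83.10795691,
         1.29327314,  78.5395273 ,  -3.25986197]), 'joint_velocities': array([-0.00775662, -0.08326617, -0.0129713 , -0.05734765, -0.118549  ,
       -0.06538679, -0.07846499]), 'effort': array([-4.37502945e-05, -4.91097844e+01, -4.03237408e-01, -3.12770498e+01,
       -6.37550186e-02,  3.38393077e-02,  3.85533065e-05]), 'tool_pos': array([0.16322618, 0.62919798, 0.22258073]), 'tool_rot': array([1.79994574e+02, 7.78639126e-04, 1.65459261e+02]), 'force': array([ 0.49545442, -0.06523372, -0.21848204]), 'wrist_torque': array([-5.64974978e-02, -6.61597132e-05, -2.12876889e-03]), 'grasp_force': 0.0, 'grip_width': 0.08713365398326282}
```

View pictures.

View pics/top0.png

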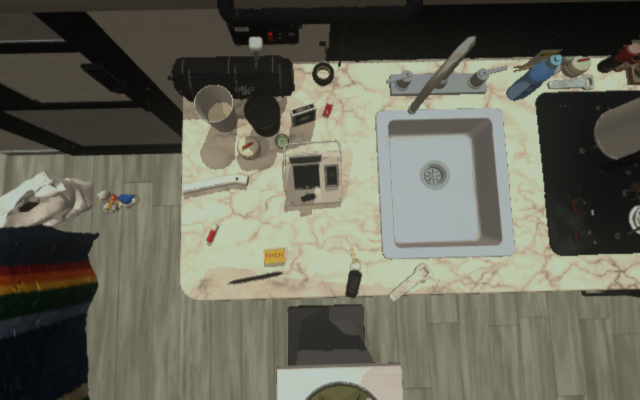

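View pics/side0.png

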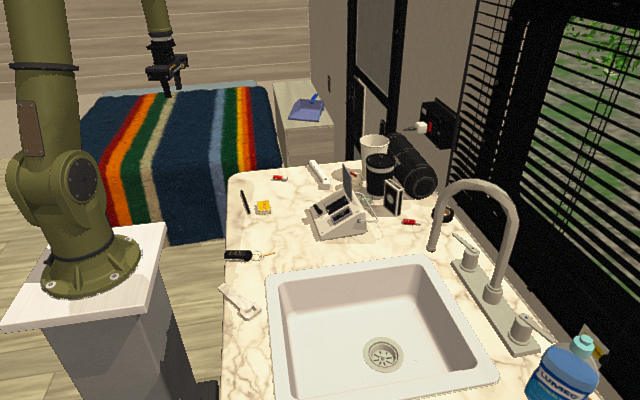

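```bash
python3 - <<'E'
import cv2,numpy as np
t=cv2.imread("pics/top0.png");s=cv2.imread("pics/side0.png")
def c(im,x,y,w,h,k): return cv2.resize(im[y:y+h,x:x+w],None,fx=k,fy=k,interpolation=cv2.INTER_CUBIC)
a=c(t,275,135,80,75,5)   #400x375
b=c(s,300,155,80,85,5)[:375]
d=np.hstack([c(t,195,215,40,40,5),c(t,310,95,40,40,5),c(s,260,158,40,40,5),c(s,390,205,40,40,5)])
cv2.imwrite("pics/col0.png",np.vstack([np.hstack([a,b]),d]))
E
```

```text
(no output)
```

View pics/col0.png

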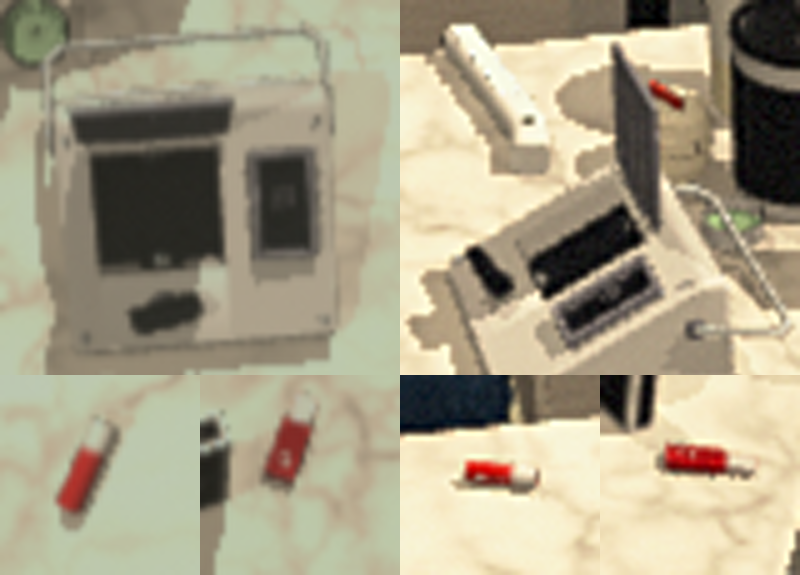

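```bash
cat >> h.py <<'E'
def proj(n,P):
    c=cal(n); f=200/np.tan(np.radians(c["fov_y"]/2))
    p=R.from_euler("xyz",c["orientation"],degrees=True).inv().apply(np.atleast_2d(P)-c["position"])
    return np.c_[c["cx"]+f*p[:,0]/-p[:,2], c["cy"]-f*p[:,1]/-p[:,2]]
def ray(n,uv,z):
    c=cal(n); f=200/np.tan(np.radians(c["fov_y"]/2))
    d=R.from_euler("xyz",c["orientation"],degrees=True).apply([(uv[0]-c["cx"])/f,-(uv[1]-c["cy"])/f,-1])
    o=c["position"]; return o+d*(z-o[2])/d[2]
A=np.radians(28)
def lampframe(p): # p: x,y,yaw
    return R.from_euler("z",p[2]),np.array([p[0],p[1],0])
def slope(p,s,y,z): # s along the slope from low edge, z out of it -> world (m)
    r,t=lampframe(p)
    v=np.array([-.059+s*np.cos(A)-z*np.sin(A), y, .019+s*np.sin(A)+z*np.cos(A)])
    return r.apply(v)+t
E
cat > fit.py <<'E'
from h import *
from scipy.optimize import least_squares
T=lambda u,v:(275+u/5-.4,135+v/5-.4)
S=lambda u,v:(300+(u-400)/5-.4,155+v/5-.4)
obs=[]
for (i,j),t,s in zip([(1,1),(1,-1),(-1,-1),(-1,1)],[(90,150),(220,148),(225,265),(102,270)],[(632,205),(642,240),(540,297),(527,258)]):
    obs+=[("top",'b',i*.033,j*.033,0,T(*t)),("side",'b',i*.033,j*.033,0,S(*s))]
for (i,j),t,s in zip([(1,1),(1,-1),(-1,-1),(-1,1)],[(247,150),(312,150),(318,255),(250,255)],[(650,258),(662,285),(567,347),(552,315)]):
    obs+=[("top",'s',i*.029,j*.017,.007,T(*t)),("side",'s',i*.029,j*.017,.007,S(*s))]
obs+=[("top",'b',-.051,0,.018,T(165,312)),("side",'b',-.051,0,.018,S(490,272))]
def pt(p,o):
    if o[1]=='b': return slope(p,p[3]+o[2],.020+o[3],o[4])
    return slope(p,p[4]+o[2],-.044+o[3],o[4])
def res(p): return np.concatenate([proj(o[0],pt(p,o))[0]-o[5] for o in obs])
def door(p,a,j,out=0): # free edge
    return slope(p,p[3]+.041-.08*np.cos(a)+out*np.sin(a),.020+j*.038,.003+.08*np.sin(a)+out*np.cos(a))
D=[("side",1,S(613,45)),("side",-1,S(660,150)),("top",1,T(71,110)),("top",-1,T(232,98))]
if __name__=="__main__":
    q=least_squares(res,[.55,.07,0,.06,.06],loss="soft_l1"); p=q.x
    print(np.round(p,4),np.degrees(p[2]),"rms",np.sqrt(np.mean(q.fun**2)));print(np.round(res(p).reshape(-1,2),1).tolist())
    d=least_squares(lambda a:np.concatenate([proj(n,door(p,a[0],j))[0]-o for n,j,o in D]),[2.0]); print("door",d.x,np.round(d.fun,1))
    np.save("p.npy",p)
    for n,v in dict(bay=slope(p,p[3],.02,-.0096),grip=slope(p,p[3]-.051,.02,.018),slot=slope(p,p[4],-.044,0),edge=door(p,d.x[0],0,.0022),top=slope(p,p[3]+.041,.02,0.003)).items(): print(n,np.round(v,4))
    # cell
    im=cv2.imread("pics/top0.png")
    for n,r in(("top",(195,215,40,40)),("side",(260,158,40,30))):
        im=cv2.imread(f"pics/{n}0.png"); x,y,w,h=r; c=im[y:y+h,x:x+w].astype(int)
        red=(c[...,2]>c[...,1]+60); yy,xx=np.nonzero(red)
        print(n,"red centroid",ray(n,(xx.mean()+x,yy.mean()+y),.0095))
        if n=="top": m=np.cov(xx,yy); print(np.linalg.eigh(m), xx.min()+x,xx.max()+x,yy.min()+y,yy.max()+y)
    # ends by eye in the collage
    for a,(u,v) in dict(plus=(72,518-375),flat=(102,428-375),).items(): print(a,ray("top",(195+u/5-.4,215+v/5-.4),.0084))
    for a,(u,v) in dict(plus=(466-400,470-375),flat=(536-400,478-375)).items(): print(a,ray("side",(260+u/5-.4,158+v/5-.4),.0084))
E
python3 fit.py
```

```text
[0.6404 0.051  0.0103 0.0625 0.0649] 0.5910727508014403 rms 1.1680956757078038
[[0.2, -0.2], [-2.1, -3.6], [0.1, -0.7], [1.7, 2.1], [-0.3, 0.4], [1.1, 2.6], [-1.0, 0.3], [-1.0, -2.7], [0.4, 0.1], [-0.3, -0.1], [0.8, -0.3], [0.5, 1.6], [-0.3, 0.4], [0.3, 0.1], [0.2, 0.8], [0.6, -0.9], [-0.7, 0.4], [0.1, -0.2]]
door [1.98542137] [ 1.6  0.9 -0.9 -6.5  0.1  0.   0.8  1.3]
bay [0.6409 0.071  0.0399]
grip [0.5829 0.0704 0.0403]
slot [0.6392 0.007  0.0495]
edge [0.6675 0.0713 0.1502]
top [0.6712 0.0713 0.0702]
top red centroid [0.49280565 0.32594046 0.0095    ]
EighResult(eigenvalues=array([ 1.6088004 , 12.45758674]), eigenvectors=array([[-0.92119907, -0.38909161],
       [-0.38909161,  0.92119907]])) 207 214 230 241
side red centroid [0.49021048 0.32693354 0.0095    ]
plus [0.47268225 0.32959467 0.0084    ]
flat [0.51932013 0.31424884 0.0084    ]
plus [0.47543505 0.33392358 0.0084    ]
flat [0.5202551  0.31334203 0.0084    ]
```

```bash
cat >> h.py <<'E'
def mv(pos,rot,frm=None):
    """row (6 numbers) from the present pose (or frm=(pos,R)) to the target"""
    o=env.get_obs(); p0,r0=(o["tool_pos"],R.from_euler("xyz",o["tool_rot"],degrees=True)) if frm is None else frm
    return np.round(np.r_[r0.inv().apply(np.array(pos)-p0)/.2,(r0.inv()*rot).as_rotvec()/1.5],4).tolist()
def down(yaw): return R.from_euler("xyz",[180,0,yaw],degrees=True)
def tilt(yaw,deg): # tool z leaning ahead, tool x up the slope
    return R.from_euler("z",yaw,degrees=True)*R.from_euler("y",-deg,degrees=True)*R.from_euler("x",180,degrees=True)
E
python3 -c "
from h import *
print(mv([.33,.476,.15],down(158)))
print(mv([.498,.323,.05],down(158),(np.array([.33,.476,.15]),down(158))))
print(tilt(0.6,28).as_matrix().round(2))"
```

```text
[-0.9995, -0.5321, 0.3629, 0.0001, 0.0, 0.0868]
[-1.0654, -0.3946, 0.5, 0.0, 0.0, 0.0]
[[ 0.88  0.01  0.47]
 [ 0.01 -1.    0.  ]
 [ 0.47  0.   -0.88]]
```

>>> apply_moves:
  moves:
    - [-0.9995,-0.5321,0.3629,0,0,0.0868,0.6]
    - [-0.9995,-0.5321,0.3629,0,0,0.0868,0.6]
    - [-0.9995,-0.5321,0.3629,0,0,0.0868,0.6]
    - [-0.9995,-0.5321,0.3629,0,0,0.0868,0.6]
    - [-0.9995,-0.5321,0.3629,0,0,0.0868,0.6]
    - [-0.9995,-0.5321,0.3629,0,0,0.0868,0.6]
    - [-0.9995,-0.5321,0.3629,0,0,0.0868,0.6]

```text
time_s: 2.1
tool_pos: [0.3306, 0.4754, 0.1499]
tool_rot: [-180.0, -0.0, 157.9]
force: [-0.2, 0.3, 0.4]
grip_width: 0.0529
grasp_force: 0.0
```

>>> apply_moves:
  moves:
    - [-1,-0.3946,0.5,0,0,0,0.6]
    - [-1,-0.3946,0.5,0,0,0,0.6]
    - [-1,-0.3946,0.5,0,0,0,0.6]
    - [-1,-0.3946,0.5,0,0,0,0.6]
    - [-1,-0.3946,0.5,0,0,0,0.6]
    - [-1,-0.3946,0.5,0,0,0,0.6]
    - [-1,-0.3946,0.5,0,0,0,0.6]

```text
time_s: 2.8
tool_pos: [0.4855, 0.3292, 0.0499]
tool_rot: [180.0, -0.0, 158.0]
force: [-0.3, -0.0, 0.4]
grip_width: 0.052
grasp_force: 0.0
```

```bash
python3 -c "
from h import *
o=env.get_obs();print(o['time_s'],o['tool_pos'],o['tool_rot'],o['qpos'],o['grip_width'])
print(mv([.498,.323,.003],down(158)))"
```

```text
2.8 [0.4854514  0.3292264  0.04992311] [ 1.79968994e+02 -4.91651100e-02  1.58029581e+02] [-45.49708483  19.00002608  10.33381107 103.6016959   -4.02851199
  57.74893852  34.46674791] 0.05200470187724373
[-0.07, -0.0055, 0.2346, 0.0004, -0.0006, 0.0003]
```

>>> apply_moves:
  moves:
    - [-0.07,-0.0055,0.1,0,0,0,0.6]
    - [-0.07,-0.0055,0.2346,0,0,0,0.6]
    - [-0.07,-0.0055,0.2346,0,0,0,0.6]
    - [-0.07,-0.0055,0.2346,0,0,0,0.6]
    - [-0.07,-0.0055,0.2346,0,0,0,0.0]
    - [-0.07,-0.0055,0.2346,0,0,0,0.0]
    - [-0.07,-0.0055,0.2346,0,0,0,0.0]
    - [-0.07,-0.0055,0.2346,0,0,0,0.0]
    - [-0.07,-0.0055,0.2346,0,0,0,0.0]
    - [-0.07,-0.0055,0.2346,0,0,0,0.0]
  grip_force: 15

```text
time_s: 3.8
tool_pos: [0.4985, 0.3216, 0.0032]
tool_rot: [180.0, -0.0, 158.0]
force: [-0.4, 0.8, 1.1]
grip_width: 0.0162
grasp_force: 14.9
```

```bash
python3 -c "
from h import *
p=np.load('p.npy')
n=slope(p,0,0,1)-slope(p,0,0,0)
bay=slope(p,p[3],.02,-.0096)
w1=np.array([.53,.24,.17]); r1=down(79)
h=bay+n*(.07-.0054)
print(h,n)
print(mv(w1,r1)); print(mv(h,tilt(.6,28),(w1,r1)))"
```

```text
[0.61059657 0.07071214 0.09691079] [-0.46944658 -0.00484306  0.88294759]
[-0.299, -0.3193, -0.8339, 0.0001, -0.0001, 0.9191]
[-0.754, 0.5571, 0.3654, -0.2226, 0.2729, 0.8928]
```

>>> apply_moves:
  moves:
    - [0,0,-0.25,0,0,0,0]
    - [0,0,-0.5,0,0,0,0]
    - [-0.1,-0.1,-0.8339,0,0,0.3,0]
    - [-0.299,-0.3193,-0.8339,0,0,0.9191,0]
    - [-0.299,-0.3193,-0.8339,0,0,0.9191,0]
    - [-0.299,-0.3193,-0.8339,0,0,0.9191,0]
    - [-0.299,-0.3193,-0.8339,0,0,0.9191,0]
    - [-0.299,-0.3193,-0.8339,0,0,0.9191,0]
    - [-0.299,-0.3193,-0.8339,0,0,0.9191,0]
    - [-0.299,-0.3193,-0.8339,0,0,0.9191,0]
    - [-0.299,-0.3193,-0.8339,0,0,0.9191,0]
    - [-0.299,-0.3193,-0.8339,0,0,0.9191,0]
    - [-0.299,-0.3193,-0.8339,0,0,0.9191,0]

```text
time_s: 5.1
tool_pos: [0.5299, 0.24, 0.1698]
tool_rot: [-180.0, 0.0, 79.1]
force: [0.5, -0.2, 0.5]
grip_width: 0.0161
grasp_force: 14.9
```

>>> apply_moves:
  moves:
    - [-0.754,0.5571,0.1,-0.2226,0.2729,0.8928,0]
    - [-0.754,0.5571,0.1,-0.2226,0.2729,0.8928,0]
    - [-0.754,0.5571,0.1,-0.2226,0.2729,0.8928,0]
    - [-0.754,0.5571,0.1,-0.2226,0.2729,0.8928,0]
    - [-0.754,0.5571,0.1,-0.2226,0.2729,0.8928,0]
    - [-0.754,0.5571,0.1,-0.2226,0.2729,0.8928,0]
    - [-0.754,0.5571,0.1,-0.2226,0.2729,0.8928,0]
    - [-0.754,0.5571,0.1,-0.2226,0.2729,0.8928,0]
    - [-0.754,0.5571,0.1,-0.2226,0.2729,0.8928,0]
    - [-0.754,0.5571,0.3654,-0.2226,0.2729,0.8928,0]
    - [-0.754,0.5571,0.3654,-0.2226,0.2729,0.8928,0]
    - [-0.754,0.5571,0.3654,-0.2226,0.2729,0.8928,0]
    - [-0.754,0.5571,0.3654,-0.2226,0.2729,0.8928,0]

```text
time_s: 6.4
tool_pos: [0.6125, 0.0705, 0.099]
tool_rot: [180.0, -28.2, 0.7]
force: [0.0, 0.0, 0.4]
grip_width: 0.016
grasp_force: 14.9
```

```bash
python3 - <<'E'
from h import *
o=env.get_obs();print(o['time_s'],o['tool_pos'],o['tool_rot'],o['qpos'].round(1),o['grip_width'],o['grasp_force'])
r=R.from_euler("xyz",o["tool_rot"],degrees=True)
C=o["tool_pos"]-.0054*r.as_matrix()[:,2]
X=r.as_matrix()[:,0]
out=[]
for n in("side","top"):
    im=viewer.read_camera(n)[:,:,::-1].copy(); cv2.imwrite(f"pics/{n}1.png",im)
    print(n,proj(n,np.array([C,C+.025*X,C-.025*X])).round(1).tolist(),[(b["location"],b["conf"]) for b in boxes_of(n,"cell")])
    c=proj(n,C)[0].astype(int); x,y=c[0]-40,c[1]-40
    out.append(cv2.resize(im[y:y+80,x:x+80],None,fx=5,fy=5,interpolation=cv2.INTER_CUBIC)); print(n,"crop",x,y)
cv2.imwrite("pics/col1.png",np.hstack(out))
E
```

```text
6.4 [0.61252589 0.07053323 0.09902892] [179.98212315 -28.16763668   0.69634306] [ -42.9    2.    31.3  123.1    9.1   27.7 -108.2] 0.01598817685789073 14.927791804075241
side [[327.0, 188.3], [334.9, 183.6], [319.1, 192.9]] [([331.8, 185.5], 0.43)]
side crop 286 148
top [[306.5, 183.0], [306.1, 173.1], [306.8, 192.7]] [([251.6, 277.1], 0.63), ([265.4, 112.6], 0.36)]
top crop 266 142
```

View pics/col1.png

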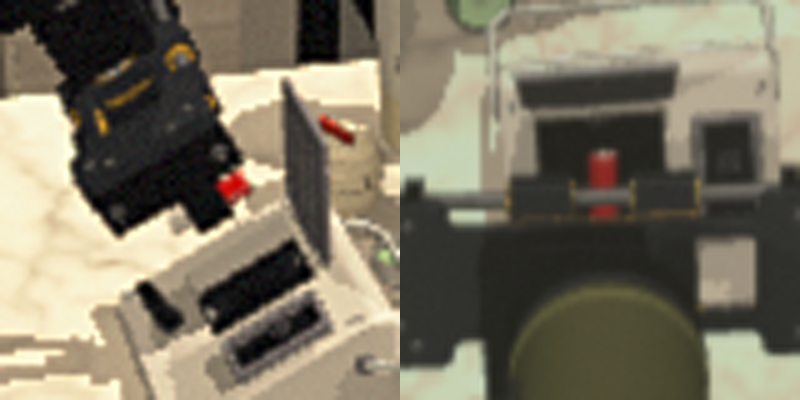

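```bash
python3 - <<'E'
from h import *
p=np.load('p.npy')
n=slope(p,0,0,1)-slope(p,0,0,0); x=slope(p,1,0,0)-slope(p,0,0,0)
bay=slope(p,p[3],.02,-.0096)
for h in(.02,.004,.0):print(mv(bay+n*(h-.0052)-.0025*x,tilt(.6,28)))
E
```

```text
[-0.0238, -0.0002, 0.2532, -0.0004, -0.0018, -0.0001]
[-0.0241, -0.0001, 0.3332, -0.0004, -0.0018, -0.0001]
[-0.0241, -0.0001, 0.3532, -0.0004, -0.0018, -0.0001]
```

>>> apply_moves:
  moves:
    - [-0.024,0,0.12,0,0,0,0]
    - [-0.024,0,0.22,0,0,0,0]
    - [-0.024,0,0.26,0,0,0,0]
    - [-0.024,0,0.3,0,0,0,0]
    - [-0.024,0,0.32,0,0,0,0]
    - [-0.024,0,0.333,0,0,0,0]
    - [-0.024,0,0.333,0,0,0,0]
    - [-0.024,0,0.333,0,0,0,0]

```text
time_s: 7.4
tool_pos: [0.6382, 0.0709, 0.0372]
tool_rot: [-179.9, -28.1, 0.6]
force: [-6.0, -0.8, 6.1]
grip_width: 0.0163
grasp_force: 16.9
```

```bash
python3 - <<'E'
from h import *
o=env.get_obs();print(o['time_s'],o['tool_pos'],o['tool_rot'],o['force'],o['wrist_torque'])
p=np.load('p.npy');n=slope(p,0,0,1)-slope(p,0,0,0); x=slope(p,1,0,0)-slope(p,0,0,0)
bay=slope(p,p[3],.02,-.0096); d=o['tool_pos']-bay; print("along",d@x,"out",d@n,d[1]); print(mv(bay+n*(-.0052)-.0025*x,tilt(.6,28)))
E
```

```text
7.4 [0.63817853 0.07087556 0.03721775] [-179.94463559  -28.07098977    0.57038799] [-6.03756375 -0.83321324  6.12951937] [-0.30408357  1.0185829  -0.01278245]
along -0.003670576626437549 out -0.0010548736747647623 -0.00014943399564680548
[0.0058, -0.0006, 0.0207, -0.0005, -0.0008, -0.0003]
```

>>> apply_moves:
  moves:
    - [-0.006,0,-0.012,0,0,0,0]
    - [-0.012,0,-0.012,0,0,0,0]
    - [-0.012,0,-0.012,0,0,0,0]
    - [-0.012,0,0.0,0,0,0,0]
    - [-0.012,0,0.0,0,0,0,0]

```text
time_s: 7.9
tool_pos: [0.6378, 0.0714, 0.037]
tool_rot: [-179.9, -28.3, 0.6]
force: [-0.8, -1.2, 12.1]
grip_width: 0.0162
grasp_force: 16.8
```

```bash
cat > st.py <<'E'
from h import *
o=env.get_obs()
p=np.load('p.npy');n=slope(p,0,0,1)-slope(p,0,0,0); x=slope(p,1,0,0)-slope(p,0,0,0)
bay=slope(p,p[3],.02,-.0096); d=o['tool_pos']-bay; f=o['force']
print("t",o['time_s'],"along %.4f out %.4f y %.4f"%(d@x,d@n,d[1]),"F along %.1f out %.1f y %.1f"%(f@x,f@n,f[1]),o['grip_width'],o['tool_rot'].round(1))
E
python3 st.py
```

```text
t 7.9 along -0.0041 out -0.0011 y 0.0004 F along 4.9 out 11.0 y -1.2 0.016158213852452506 [-179.9  -28.3    0.6]
```

```bash
python3 - <<'E'
from h import *
o=env.get_obs()
p=np.load('p.npy')
r=R.from_euler("xyz",o["tool_rot"],degrees=True);C=o["tool_pos"]-.0052*r.as_matrix()[:,2];X=r.as_matrix()[:,0]
out=[]
for n,(w,h) in(("side",(50,50)),("top",(50,50))):
    im=viewer.read_camera(n)[:,:,::-1].copy(); cv2.imwrite(f"pics/{n}2.png",im)
    c=proj(n,C)[0].astype(int); x,y=c[0]-25,c[1]-25
    big=cv2.resize(im[y:y+50,x:x+50],None,fx=8,fy=8,interpolation=cv2.INTER_CUBIC)
    def dot(P,col):
        for q in proj(n,np.array(P)): cv2.circle(big,(int((q[0]-x+.5)*8),int((q[1]-y+.5)*8)),3,col,-1)
    dot([C+.025*X,C-.025*X,C],(0,255,0))
    dot([slope(p,p[3]+i*.033,.02+j*.033,0) for i in(1,-1) for j in(1,-1)],(255,255,0))
    dot([slope(p,p[3]+i*.029,-.044+j*.017,.007) for i in(1,-1) for j in(1,-1)],(255,0,255))
    out.append(big)
cv2.imwrite("pics/col2.png",np.hstack(out))
E
```

```text
(no output)
```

View pics/col2.png

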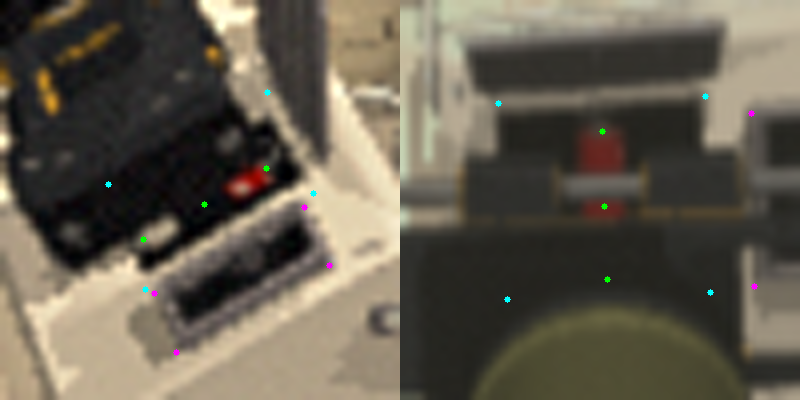

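>>> apply_moves:
  moves:
    - [0,0,-0.03,0,0,0,0]
    - [0,0,-0.03,0,0,0,0]
    - [0,0,-0.03,0,0,0,0]
    - [0,0,-0.03,0,0,0,0]

```text
time_s: 8.4
tool_pos: [0.635, 0.0714, 0.0417]
tool_rot: [-179.9, -28.3, 0.6]
force: [4.8, -0.7, 5.7]
grip_width: 0.0162
grasp_force: 15.0
```

```bash
python3 st.py
```

```text
t 8.4 along -0.0043 out 0.0044 y 0.0004 F along 6.9 out 2.7 y -0.7 0.016175966231210093 [-179.9  -28.3    0.6]
```

>>> apply_moves:
  moves:
    - [0.01,0,0,0,0,0,0]
    - [0.02,0,0,0,0,0,0]
    - [0.02,0,0,0,0,0,0]
    - [0.02,0,0,0,0,0,0]

```text
time_s: 8.8
tool_pos: [0.6356, 0.0713, 0.0411]
tool_rot: [180.0, -27.9, 0.6]
force: [1.5, -0.6, 1.7]
grip_width: 0.0158
grasp_force: 15.0
```

```bash
python3 st.py
```

```text
t 8.8 along -0.0041 out 0.0036 y 0.0002 F along 2.1 out 0.8 y -0.6 0.015782451563704156 [180.  -27.9   0.6]
```

>>> apply_moves:
  moves:
    - [0.01,0,0,0,0,0,0]
    - [0.018,0,0,0,0,0,0]
    - [0.018,0,0,0,0,0,0]
    - [0.018,0,0,0,0,0,0]

```text
time_s: 9.2
tool_pos: [0.6387, 0.0708, 0.0428]
tool_rot: [180.0, -27.9, 0.6]
force: [1.3, 0.0, -0.1]
grip_width: 0.0162
grasp_force: 15.0
```

```bash
python3 st.py
```

```text
t 9.2 along -0.0006 out 0.0036 y -0.0003 F along 1.1 out -0.7 y 0.0 0.016189699259018066 [180.  -27.9   0.6]
```

>>> apply_moves:
  moves:
    - [-0.006,0,0,0,0,0,0]
    - [-0.006,0,0.01,0,0,0,0]
    - [-0.006,0,0.02,0,0,0,0]
    - [-0.006,0,0.024,0,0,0,0]
    - [-0.006,0,0.024,0,0,0,0]

```text
time_s: 9.7
tool_pos: [0.6404, 0.0711, 0.0385]
tool_rot: [180.0, -28.0, 0.6]
force: [-0.9, 0.4, 0.7]
grip_width: 0.0157
grasp_force: 15.3
```

```bash
python3 st.py
```

```text
t 9.7 along -0.0011 out -0.0010 y 0.0001 F along -0.5 out 1.1 y 0.4 0.015747590616674856 [180.  -28.    0.6]
```

Low force; continue down.

>>> apply_moves:
  moves:
    - [0,0,0.005,0,0,0,0]
    - [0,0,0.01,0,0,0,0]
    - [0,0,0.01,0,0,0,0]

```text
time_s: 10.0
tool_pos: [0.6406, 0.0711, 0.0382]
tool_rot: [-179.9, -27.9, 0.5]
force: [-21.2, -2.1, 26.0]
grip_width: 0.0157
grasp_force: 27.8
```

```bash
python3 st.py
```

```text
t 10.0 along -0.0011 out -0.0013 y 0.0001 F along -6.5 out 32.9 y -2.1 0.0157465646456189 [-179.9  -27.9    0.5]
```

>>> apply_moves:
  moves:
    - [0,0,-0.009,0,0,0,0]
    - [0,0,-0.009,0,0,0,0]
    - [0,0,-0.009,0,0,0,0.3]
    - [0,0,-0.009,0,0,0,0.3]
    - [0,0,-0.009,0,0,0,0.3]
    - [0,0,-0.05,0,0,0,0.3]
    - [0,0,-0.15,0,0,0,0.3]
    - [0,0,-0.3,0,0,0,0.3]
    - [-0.2,0,-0.6,0,0,0,0.3]
    - [-0.4,0,-0.7,0,0,0,0.3]
    - [-0.6,0,-0.7,0,0,0,0.3]
    - [-0.6,0,-0.7,0,0,0,0.3]

```text
time_s: 11.2
tool_pos: [0.4703, 0.0722, 0.105]
tool_rot: [-179.9, -28.1, 0.9]
force: [-0.3, 0.0, 2.2]
grip_width: 0.0261
grasp_force: 0.0
```

```bash
python3 st.py; python3 - <<'E'
from h import *
p=np.load('p.npy'); out=[]
for n,k in(("side",7),("top",7)):
    im=viewer.read_camera(n)[:,:,::-1].copy(); cv2.imwrite(f"pics/{n}3.png",im)
    c=proj(n,slope(p,p[3],0,0))[0].astype(int); x,y=c[0]-28,c[1]-32
    big=cv2.resize(im[y:y+60,x:x+57],None,fx=k,fy=k,interpolation=cv2.INTER_CUBIC); print(n,x,y)
    out.append(big)
cv2.imwrite("pics/col3.png",np.hstack(out))
E
```

```text
t 11.2 along -0.1201 out 0.1377 y 0.0012 F along 0.8 out 2.0 y 0.0 0.026109117623750216 [-179.9  -28.1    0.9]
side 310 176
top 285 144
```

View pics/col3.png

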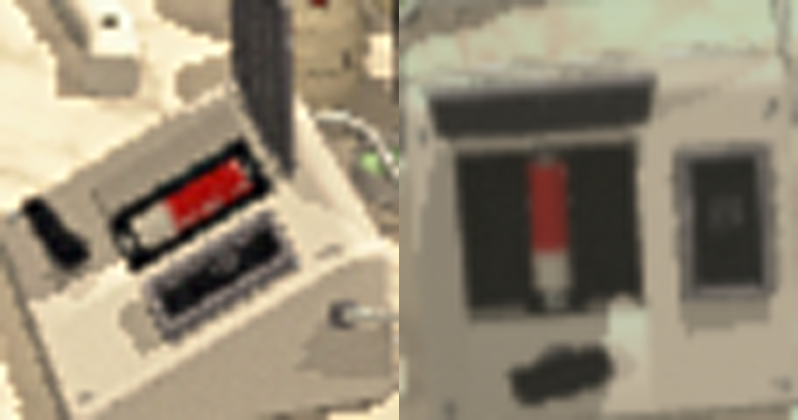

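```bash
cat > fit2.py <<'E'
from h import *
from scipy.optimize import least_squares
T=lambda u,v:(285+(u-399)/7-.43,144+v/7-.43)
S=lambda u,v:(310+u/7-.43,176+v/7-.43)
obs=[]
K=[(1,1),(1,-1),(-1,-1),(-1,1)]
for (i,j),t in zip(K,[(457,147),(636,143),(640,305),(468,312)]): obs.append(("top",'b',i*.033,j*.033,0,T(*t)))
for (i,j),t in zip(K[1:3],[(272,188),(132,272)]): obs.append(("side",'b',i*.033,j*.033,0,S(*t)))
for (i,j),t,s in zip(K,[(675,150),(768,147),(770,298),(680,297)],[(277,213),(298,262),(165,340),(148,295)]):
    obs+=[("top",'s',i*.029,j*.017,.007,T(*t)),("side",'s',i*.029,j*.017,.007,S(*s))]
obs+=[("top",'b',-.051,0,.018,T(560,372)),("side",'b',-.051,0,.018,S(55,233))]
def pt(p,o):
    q=slope(p,p[3]+o[2],.020+o[3],o[4]) if o[1]=='b' else slope(p,p[4]+o[2],-.044+o[3],o[4])
    return q+[0,0,p[5]]
res=lambda p:np.concatenate([proj(o[0],pt(p,o))[0]-o[5] for o in obs])
q=least_squares(res,[.64,.05,0,.06,.06,0],loss="soft_l1");p=q.x
print(p.round(4),np.degrees(p[2]),np.sqrt(np.mean(res(p)**2)));print(res(p).round(1).reshape(-1,2).tolist())
Z=[0,0,p[5]]; o0=np.load("p.npy"); n=slope(p,0,0,1)-slope(p,0,0,0); x=slope(p,1,0,0)-slope(p,0,0,0)
d=slope(p,p[3],.02,-.0096)+Z-slope(o0,o0[3],.02,-.0096); print("shift of bay: along %.4f y %.4f out %.4f"%(d@x,d[1],d@n))
np.save("p2.npy",p)
# cell in the pictures
for nm,(a,b) in dict(top=(T(549,160),T(552,287)),side=(S(250,172),S(140,232))).items(): 
    c=slope(p,p[3],.02,-.0096)+Z; print(nm,"plus/flat ends seen",np.round([a,b],1).tolist(),"model",proj(nm,[c+.025*x+.004*n,c-.025*x+.004*n]).round(1).tolist())
E
python3 fit2.py
```

```text
[ 0.5632  0.0496  0.0243  0.1505  0.151  -0.0398] 1.3906853582789085 0.6444233469625995
[[-0.4, -0.1], [-0.0, -0.8], [0.3, 0.6], [-0.5, 0.8], [1.4, 1.6], [0.5, 1.7], [0.1, 0.0], [-0.2, -0.2], [0.3, -0.2], [0.2, -0.1], [0.4, -0.1], [0.0, -0.2], [0.1, 0.7], [-0.4, -1.1], [-0.5, 0.5], [0.4, -0.4]]
shift of bay: along 0.0008 y 0.0005 out 0.0012
top plus/flat ends seen [[306.0, 166.4], [306.4, 184.6]] model [[305.5, 166.2], [306.4, 184.7]]
side plus/flat ends seen [[345.3, 200.1], [329.6, 208.7]] model [[345.1, 200.4], [329.8, 209.4]]
```

```bash
cat > g.py <<'E'
from h import *
o0=np.load("p.npy"); yaw=.8
X=R.from_euler("z",yaw,degrees=True).apply([np.cos(A),0,np.sin(A)]); N=R.from_euler("z",yaw,degrees=True).apply([-np.sin(A),0,np.cos(A)]); Y=np.cross(N,X)
BAY=slope(o0,o0[3],.02,-.0096)+.001*X+.0035*N   # corrected by the seated cell (arm frame)
def sl(a,y,z): return BAY+a*X+y*Y+(z+.0096)*N   # a up the slope from bay, z out of the slope
H=sl(.041,0,.003); F=R.from_euler("z",yaw,degrees=True).apply([1,0,0])
def doortcp(a,r,over=0):
    ph=np.pi-a+A; d=np.array([np.cos(ph),np.sin(ph)]); n=np.array([np.cos(ph-np.pi/2),np.sin(ph-np.pi/2)])
    c=np.array([-.0095 if n[0]>0 else .0095,0]); q=r*d+(.0022-over)*n-c
    return H+q[0]*F+[0,0,q[1]]
E
python3 - <<'E'
from g import *
o=env.get_obs();print(o['tool_pos'],o['tool_rot'],"bay",BAY,"H",H)
a=np.array([.60,.072,.26]);b=np.array([.715,.0715,.23]);c=np.array([.715,.0715,.125])
print(mv(a,down(.8)));print(mv(b,down(.8),(a,down(.8))),mv(c,down(.8),(a,down(.8))))
for t in(2.0,1.6,1.2,.9,.6,.3,.15,0):print(t,doortcp(t,.06).round(4),mv(doortcp(t,.06),down(.8),(c,down(.8)))[:3])
E
```

```text
[0.46824056 0.06781308 0.10215188] [179.7893626  -27.74988625   0.65277005] bay [0.6401627  0.07101438 0.04343216] H [0.67044525 0.07143723 0.07380564]
[0.9507, -0.012, -0.3917, 0.0028, -0.3229, -0.0023]
[0.5749, 0.0105, 0.15, 0.0, 0.0, 0.0] [0.5749, 0.0105, 0.675, 0.0, 0.0, 0.0]
2.0 [0.6786 0.0716 0.1338] [-0.1821, -0.0028, -0.0442]
1.6 [0.6553 0.0712 0.1286] [-0.2984, -0.0028, -0.0178]
1.2 [0.6359 0.071  0.1146] [-0.3953, -0.0028, 0.0518]
0.9 [0.6258 0.0708 0.0998] [-0.4458, -0.0028, 0.1259]
0.6 [0.6206 0.0707 0.0827] [-0.4722, -0.0028, 0.2117]
0.3 [0.6016 0.0705 0.0647] [-0.567, -0.0028, 0.3014]
0.15 [0.6036 0.0705 0.0559] [-0.5569, -0.0028, 0.3453]
0 [0.6069 0.0706 0.0476] [-0.5403, -0.0028, 0.3871]
```

>>> apply_moves:
  moves:
    - [0.2,-0.01,-0.3917,0,-0.1,0,0]
    - [0.5,-0.012,-0.3917,0.0028,-0.25,-0.0023,0]
    - [0.9507,-0.012,-0.3917,0.0028,-0.3229,-0.0023,0]
    - [0.9507,-0.012,-0.3917,0.0028,-0.3229,-0.0023,0]
    - [0.9507,-0.012,-0.3917,0.0028,-0.3229,-0.0023,0]
    - [0.9507,-0.012,-0.3917,0.0028,-0.3229,-0.0023,0]
    - [0.9507,-0.012,-0.3917,0.0028,-0.3229,-0.0023,0]
    - [0.9507,-0.012,-0.3917,0.0028,-0.3229,-0.0023,0]

```text
time_s: 12.1
tool_pos: [0.6016, 0.0733, 0.2628]
tool_rot: [-179.8, -0.2, 0.9]
force: [-0.8, -0.1, -0.4]
grip_width: 0.0009
grasp_force: 0.0
```

>>> apply_moves:
  moves:
    - [0.3,0.01,0,0,0,0,0]
    - [0.5749,0.0105,0,0,0,0,0]
    - [0.5749,0.0105,0.0,0,0,0,0]
    - [0.5749,0.0105,0.15,0,0,0,0]
    - [0.5749,0.0105,0.15,0,0,0,0]
    - [0.5749,0.0105,0.15,0,0,0,0]

```text
time_s: 12.7
tool_pos: [0.7163, 0.0732, 0.2338]
tool_rot: [-179.8, -0.1, 0.9]
force: [0.0, 0.8, 0.2]
grip_width: 0.0008
grasp_force: 0.0
```

```bash
python3 - <<'E'
from g import *
o=env.get_obs();print(o['time_s'],o['tool_pos'],o['tool_rot'],o['force'],o['qpos'].round(1))
print(mv([.715,.0715,.125],down(.8)))
E
```

```text
12.7 [0.71630336 0.07316202 0.23375498] [-1.79759359e+02 -1.36299019e-01  8.80349422e-01] [0.03140994 0.77771062 0.21544797] [-21.3  27.4  20.1  71.3  -9.4  82.7 -91.2]
[-0.0079, 0.0105, 0.5437, -0.0028, -0.0016, 0.0009]
```

>>> apply_moves:
  moves:
    - [-0.008,0.0105,0.25,-0.0028,0,0,0]
    - [-0.008,0.0105,0.5,-0.0028,0,0,0]
    - [-0.008,0.0105,0.5437,-0.0028,0,0,0]
    - [-0.008,0.0105,0.5437,-0.0028,0,0,0]
    - [-0.008,0.0105,0.5437,-0.0028,0,0,0]

```text
time_s: 13.2
tool_pos: [0.7186, 0.0715, 0.1291]
tool_rot: [-180.0, -0.5, 0.9]
force: [0.3, -0.4, 1.2]
grip_width: 0.0006
grasp_force: 0.0
```

```bash
python3 - <<'E'
from g import *
o=env.get_obs();print(o['time_s'],o['tool_pos'],o['tool_rot'],o['force'])
for t in(2.0,1.6,1.2,.9,.6,.3,.15,0):print(t,mv(doortcp(t,.06),down(.8)))
E
```

```text
13.2 [0.71856257 0.07151006 0.12905407] [-179.96685253   -0.54624426    0.87967306] [ 0.27689754 -0.35436387  1.24680789]
2.0 [-0.1997, -0.0033, -0.0258, -0.0004, -0.0064, 0.0009]
1.6 [-0.3163, -0.0034, -0.0005, -0.0004, -0.0064, 0.0009]
1.2 [-0.4138, -0.0035, 0.0681, -0.0004, -0.0064, 0.0009]
0.9 [-0.465, -0.0036, 0.1418, -0.0004, -0.0064, 0.0009]
0.6 [-0.4922, -0.0035, 0.2273, -0.0004, -0.0064, 0.0009]
0.3 [-0.5878, -0.0036, 0.3161, -0.0004, -0.0064, 0.0009]
0.15 [-0.5781, -0.0036, 0.3601, -0.0004, -0.0064, 0.0009]
0 [-0.562, -0.0035, 0.402, -0.0004, -0.0064, 0.0009]
```

>>> apply_moves:
  moves:
    - [-0.1,-0.0033,-0.02,0,0,0,0]
    - [-0.2,-0.0033,-0.02,0,0,0,0]
    - [-0.26,-0.0033,-0.01,0,0,0,0]
    - [-0.316,-0.0033,0,0,0,0,0]
    - [-0.37,-0.0033,0.03,0,0,0,0]
    - [-0.414,-0.0033,0.068,0,0,0,0]
    - [-0.445,-0.0033,0.105,0,0,0,0]
    - [-0.465,-0.0033,0.142,0,0,0,0]
    - [-0.48,-0.0033,0.185,0,0,0,0]
    - [-0.492,-0.0033,0.227,0,0,0,0]
    - [-0.54,-0.0033,0.27,0,0,0,0]
    - [-0.588,-0.0033,0.316,0,0,0,0]
    - [-0.588,-0.0033,0.316,0,0,0,0]
    - [-0.588,-0.0033,0.316,0,0,0,0]

```text
time_s: 14.6
tool_pos: [0.5997, 0.0703, 0.0613]
tool_rot: [180.0, -0.3, 0.9]
force: [-0.0, -0.0, -0.1]
grip_width: 0.0003
grasp_force: 0.0
```

```bash
python3 - <<'E'
from g import *
o=env.get_obs();print(o['time_s'],o['tool_pos'],o['tool_rot'],o['force'])
for t in(.3,.15,0):print(t,doortcp(t,.06),mv(doortcp(t,.06),down(.8)))
E
```

```text
14.6 [0.59968038 0.07025439 0.0612521 ] [179.9883131   -0.25012421   0.87921995] [-0.01126999 -0.01577019 -0.12738859]
0.3 [0.60160428 0.07047597 0.06471212] [0.0097, -0.001, -0.0173, 0.0001, -0.0029, 0.0009]
0.15 [0.60362941 0.07050425 0.05594542] [0.0196, -0.001, 0.0266, 0.0001, -0.0029, 0.0009]
0 [0.60694175 0.0705505  0.04757983] [0.036, -0.0009, 0.0685, 0.0001, -0.0029, 0.0009]
```

>>> apply_moves:
  moves:
    - [0.02,0,0.0266,0,0,0,0]
    - [0.03,0,0.05,0,0,0,0]
    - [0.036,0,0.063,0,0,0,0]
    - [0.036,0,0.0685,0,0,0,0]
    - [0.036,0,0.0685,0,0,0,0]

```text
time_s: 15.1
tool_pos: [0.6074, 0.0705, 0.0506]
tool_rot: [-179.9, -0.3, 0.9]
force: [-7.7, -1.0, 16.9]
grip_width: 0.0003
grasp_force: 9.2
```

```bash
python3 - <<'E'
from g import *
o=env.get_obs();print(o['time_s'],o['tool_pos'],o['tool_rot'],o['force'],"target",doortcp(0,.06))
out=[]
for n,k in(("side",7),("top",7)):
    im=viewer.read_camera(n)[:,:,::-1].copy(); cv2.imwrite(f"pics/{n}4.png",im)
    c=proj(n,sl(0,-.02,0))[0].astype(int); x,y=c[0]-28,c[1]-32
    out.append(cv2.resize(im[y:y+60,x:x+57],None,fx=k,fy=k,interpolation=cv2.INTER_CUBIC)); print(n,x,y)
cv2.imwrite("pics/col4.png",np.hstack(out))
E
```

```text
15.1 [0.60741818 0.07047427 0.05060128] [-179.94260029   -0.27474882    0.86169652] [-7.6745311  -1.01491292 16.8932561 ] target [0.60694175 0.0705505  0.04757983]
side 309 175
top 286 144
```

View pics/col4.png

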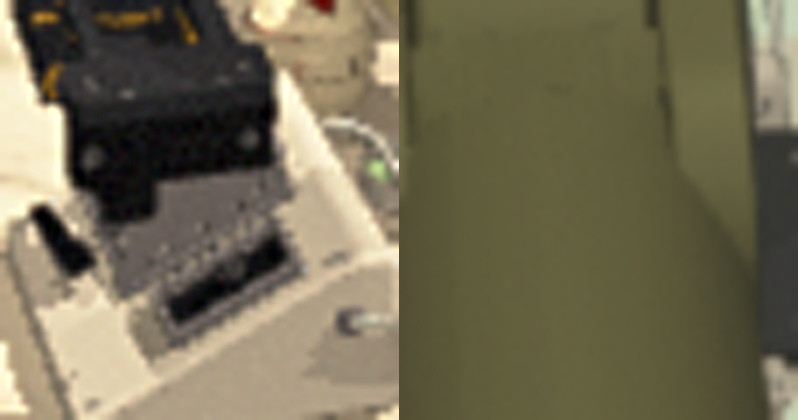

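```bash
python3 - <<'E'
from g import *
P=sl(-.044,-.064,0)-.0095*F
print(P,mv(P+[0,0,.006],down(.8)))
E
```

```text
[0.58820481 0.00628263 0.03125171] [-0.1011, 0.3196, 0.0658, -0.0007, -0.0033, 0.0007]
```

>>> apply_moves:
  moves:
    - [0,0,-0.15,0,0,0,0]
    - [-0.1,0.2,-0.15,0,0,0,0]
    - [-0.1,0.32,-0.15,0,0,0,0]
    - [-0.1,0.32,-0.15,0,0,0,0]
    - [-0.1,0.32,0.0,0,0,0,0]
    - [-0.1,0.32,0.04,0,0,0,0]
    - [-0.1,0.32,0.05,0,0,0,0]
    - [-0.1,0.32,0.05,0,0,0,0]
    - [-0.1,0.32,0.05,0,0,0,0]

```text
time_s: 16.1
tool_pos: [0.5886, 0.0064, 0.0385]
tool_rot: [-180.0, -0.3, 0.9]
force: [0.1, 0.1, 0.7]
grip_width: 0.0003
grasp_force: 0.0
```

```bash
cat > st2.py <<'E'
from g import *
o=env.get_obs(); d=o['tool_pos']+.0095*F-BAY; f=o['force']
print(o['time_s'],o['tool_pos'],o['tool_rot'].round(1),"corner: along %.4f y %.4f above slope %.4f"%(d@X,d@Y,d@N-.0096),"F",f.round(1),"normal %.1f"%(f@N))
E
python3 st2.py
```

```text
16.1 [0.588569   0.00638763 0.0385306 ] [-180.    -0.3    0.9] corner: along -0.0403 y -0.0639 above slope 0.0063 F [0.1 0.1 0.7] normal 0.6
```

>>> apply_moves:
  moves:
    - [0,0,0.01,0,0,0,0]
    - [0,0,0.02,0,0,0,0]
    - [0,0,0.02,0,0,0,0]

```text
time_s: 16.4
tool_pos: [0.5882, 0.0061, 0.0341]
tool_rot: [-180.0, -0.3, 0.9]
force: [-0.7, 0.3, 2.1]
grip_width: 0.0007
grasp_force: 0.7
```

```bash
python3 st2.py
```

```text
16.4 [0.58815695 0.00610238 0.03409024] [-180.    -0.3    0.9] corner: along -0.0427 y -0.0642 above slope 0.0025 F [-0.7  0.3  2.1] normal 2.2
```

>>> apply_moves:
  moves:
    - [0,0,0.01,0,0,0,0]
    - [0,0,0.01,0,0,0,0]

```text
time_s: 16.6
tool_pos: [0.5885, 0.0062, 0.0336]
tool_rot: [-180.0, -0.3, 0.9]
force: [-3.6, 0.6, 10.6]
grip_width: 0.0004
grasp_force: 5.5
```

```bash
python3 st2.py
```

```text
16.6 [0.58850733 0.00616501 0.03361332] [-180.    -0.3    0.9] corner: along -0.0426 y -0.0641 above slope 0.0019 F [-3.6  0.6 10.6] normal 11.0
```

```bash
cat >> g.py <<'E'
BAY=BAY+.0021*N
SR=R.from_matrix(np.c_[X,Y,N])
def sq(ang): return SR*R.from_euler("z",ang,degrees=True)*R.from_euler("x",180,degrees=True)
E
python3 - <<'E'
from g import *
a=sl(-.06,-.02,.09); ra=sq(55)
b=sl(-.051,0,.05); rb=sq(106)
print(a,b,sl(-.051,0,.013))
print(mv(a,ra)); print(mv(b,rb,(a,ra)))
from fit2 import T
for u,v in((515,385),(608,360)): print(ray("top",T(u,v),sl(-.051,0,.02)[2]))
print("grip seen", ray("top",T(560,372),sl(-.051,0,.02)[2]), "model",sl(-.051,0,.02))
E
```

```text
[0.53972964 0.04961003 0.10505964] [0.56617319 0.06998123 0.07396698] [0.58354194 0.07022376 0.04129792]
[-0.2385, -0.2212, -0.3584, -0.1551, 0.2963, -0.6265]
[0.1077, -0.0205, 0.2, 0.0, 0.0, -0.5934]
[ 0.5632  0.0496  0.0243  0.1505  0.151  -0.0398] 1.3906853582789085 0.6444233469625995
[[-0.4, -0.1], [-0.0, -0.8], [0.3, 0.6], [-0.5, 0.8], [1.4, 1.6], [0.5, 1.7], [0.1, 0.0], [-0.2, -0.2], [0.3, -0.2], [0.2, -0.1], [0.4, -0.1], [0.0, -0.2], [0.1, 0.7], [-0.4, -1.1], [-0.5, 0.5], [0.4, -0.4]]
shift of bay: along 0.0008 y 0.0005 out 0.0012
top plus/flat ends seen [[306.0, 166.4], [306.4, 184.6]] model [[305.5, 166.2], [306.4, 184.7]]
side plus/flat ends seen [[345.3, 200.1], [329.6, 208.7]] model [[345.1, 200.4], [329.8, 209.4]]
[0.57939207 0.08528741 0.04747855]
[0.58774017 0.05111474 0.04747855]
grip seen [0.58376076 0.06875692 0.04747855] model [0.58025596 0.07017787 0.04747855]
```

>>> apply_moves:
  moves:
    - [0,0,-0.2,0,0,0,0.35]
    - [-0.1,-0.05,-0.3584,-0.05,0.1,-0.2,0.35]
    - [-0.2385,-0.2212,-0.3584,-0.1551,0.2963,-0.6265,0.35]
    - [-0.2385,-0.2212,-0.3584,-0.1551,0.2963,-0.6265,0.35]
    - [-0.2385,-0.2212,-0.3584,-0.1551,0.2963,-0.6265,0.35]
    - [-0.2385,-0.2212,-0.3584,-0.1551,0.2963,-0.6265,0.35]
    - [-0.2385,-0.2212,-0.3584,-0.1551,0.2963,-0.6265,0.35]
    - [-0.2385,-0.2212,-0.3584,-0.1551,0.2963,-0.6265,0.35]
    - [-0.2385,-0.2212,-0.3584,-0.1551,0.2963,-0.6265,0.35]
    - [-0.2385,-0.2212,-0.3584,-0.1551,0.2963,-0.6265,0.35]

```text
time_s: 17.6
tool_pos: [0.5388, 0.0493, 0.1033]
tool_rot: [156.6, -15.6, 58.9]
force: [-1.1, 0.9, 0.6]
grip_width: 0.0302
grasp_force: 0.0
```

>>> apply_moves:
  moves:
    - [0.1077,-0.0205,0,0,0,-0.5934,0.35]
    - [0.1077,-0.0205,0,0,0,-0.5934,0.35]
    - [0.1077,-0.0205,0.1,0,0,-0.5934,0.35]
    - [0.1077,-0.0205,0.1,0,0,-0.5934,0.35]
    - [0.1077,-0.0205,0.1,0,0,-0.5934,0.35]
    - [0.1077,-0.0205,0.1,0,0,-0.5934,0.35]
    - [0.1077,-0.0205,0.2,0,0,-0.5934,0.35]
    - [0.1077,-0.0205,0.2,0,0,-0.5934,0.35]
    - [0.1077,-0.0205,0.2,0,0,-0.5934,0.35]
    - [0.1077,-0.0205,0.2,0,0,-0.5934,0.35]

```text
time_s: 18.6
tool_pos: [0.566, 0.07, 0.0726]
tool_rot: [153.0, 7.5, 105.0]
force: [0.2, -0.3, 0.4]
grip_width: 0.0303
grasp_force: 0.0
```

```bash
python3 - <<'E'
from g import *
o=env.get_obs();print(o['time_s'],o['tool_pos'],"target",sl(-.051,0,.05),o['force'],o['qpos'].round(1),o['grip_width'])
print(mv(sl(-.050,0,.014),sq(106)))
E
```

```text
18.6 [0.56596098 0.07000594 0.07261219] target [0.56617319 0.06998123 0.07396698] [ 0.2090632  -0.34546522  0.40839671] [-35.1  -1.3  21.5 129.6  15.4  25.   -9.2] 0.030298017085196013
[-0.0025, 0.0089, 0.1745, -0.0008, 0.0004, -0.0002]
```

>>> apply_moves:
  moves:
    - [-0.0025,0.0089,0.08,0,0,0,0.35]
    - [-0.0025,0.0089,0.14,0,0,0,0.35]
    - [-0.0025,0.0089,0.1745,0,0,0,0.35]
    - [-0.0025,0.0089,0.1745,0,0,0,0.35]
    - [-0.0025,0.0089,0.1745,0,0,0,0.35]

```text
time_s: 19.1
tool_pos: [0.5835, 0.0702, 0.0424]
tool_rot: [153.0, 7.5, 105.0]
force: [0.8, 0.3, 0.2]
grip_width: 0.0303
grasp_force: 0.0
```

```bash
cat > st3.py <<'E'
from g import *
o=env.get_obs();d=o['tool_pos']-BAY;f=o['force']
print(o['time_s'],"along %.4f y %.4f above slope %.4f"%(d@X,d@Y,d@N-.0096),"F a %.1f y %.1f n %.1f"%(f@X,f@Y,f@N),"ang %.1f"%np.degrees(np.arctan2((m:=(SR.inv()*R.from_euler("xyz",o["tool_rot"],degrees=True)).as_matrix())[1,0],m[0,0])),o['grip_width'],o['grasp_force'],"q",o['qpos'].round(1))
E
python3 st3.py
```

```text
19.1 along -0.0505 y -0.0001 above slope 0.0140 F a 0.8 y 0.3 n -0.2 ang 106.0 0.03026655076608042 0.0 q [-34.5   4.4  22.1 128.7  11.6  20.3  -5.9]
```

Close on the rib.

>>> apply_moves:
  moves:
    - [0,0,0,0,0,0,0]
    - [0,0,0,0,0,0,0]
    - [0,0,0,0,0,0,0]
    - [0,0,0,0,0,0,0]
    - [0,0,0,0,0,0,0]
  grip_force: 10

```text
time_s: 19.6
tool_pos: [0.5812, 0.0692, 0.0407]
tool_rot: [153.3, 7.5, 105.0]
force: [-7.3, -1.8, 3.9]
grip_width: 0.009
grasp_force: 10.0
```

```bash
python3 st3.py
```

```text
19.6 along -0.0534 y -0.0010 above slope 0.0136 F a -4.7 y -1.7 n 6.9 ang 106.0 0.00901114150478912 9.997682869434357 q [-34.5   4.4  22.1 128.8  11.6  20.4  -5.9]
```

>>> apply_moves:
  moves:
    - [0,-0.016,0,0,0,0,0]
    - [0,-0.016,0,0,0,-0.1,0]
    - [0,-0.016,0,0,0,-0.2,0]
    - [0,-0.016,0,0,0,-0.3,0]
    - [0,-0.016,0,0,0,-0.4,0]
    - [0,-0.016,0,0,0,-0.5,0]
    - [0,-0.016,0,0,0,-0.6,0]
    - [0,-0.016,0,0,0,-0.7,0]
    - [0,-0.016,0,0,0,-0.8,0]
    - [0,-0.016,0,0,0,-0.86,0]
    - [0,-0.016,0,0,0,-0.9,0]
    - [0,-0.016,0,0,0,-0.9,0]
    - [0,-0.016,0,0,0,-0.9,0]

```text
time_s: 20.9
tool_pos: [0.5803, 0.0679, 0.0402]
tool_rot: [-178.2, 27.8, -175.6]
force: [-1.8, -4.4, 0.0]
grip_width: 0.0091
grasp_force: 10.0
```

```bash
python3 st3.py; python3 -c "
from g import *
print(env.get_obs()['wrist_torque'])"
```

```text
20.9 along -0.0544 y -0.0023 above slope 0.0136 F a -1.6 y -4.4 n 0.9 ang -176.8 0.00911662362840471 10.048706531524658 q [-27.2   4.3  14.7 128.9  13.5  20.2  69.6]
[-0.79578725  0.76917197 -0.60332438]
```

>>> apply_moves:
  moves:
    - [0,0,0,0,0,0,0.35]
    - [0,0,0,0,0,0,0.35]
    - [0,0,0,0,0,0,0.35]
    - [0,0,-0.1,0,0,0,0.35]
    - [0,0,-0.3,0,0,0,0.35]
    - [0.3,-0.3,-0.5,0,0,0,0.6]
    - [0.6,-0.5,-0.6,0,0,0,0.6]
    - [0.6,-0.5,-0.6,0,0,0,0.6]
    - [0.6,-0.5,-0.6,0,0,0,0.6]

```text
time_s: 21.8
tool_pos: [0.4628, -0.0186, 0.0925]
tool_rot: [-178.3, 27.2, -175.2]
force: [0.7, 0.2, 1.0]
grip_width: 0.05
grasp_force: 0.0
```

```bash
python3 st3.py; python3 - <<'E'
from g import *
out=[]
for n,k in(("side",7),("top",7)):
    im=viewer.read_camera(n)[:,:,::-1].copy(); cv2.imwrite(f"pics/{n}5.png",im)
    c=proj(n,sl(0,-.02,0))[0].astype(int); x,y=c[0]-28,c[1]-32
    out.append(cv2.resize(im[y:y+60,x:x+57],None,fx=k,fy=k,interpolation=cv2.INTER_CUBIC)); print(n,x,y)
cv2.imwrite("pics/col5.png",np.hstack(out))
E
```

```text
21.8 along -0.1347 y -0.0871 above slope 0.1155 F a 1.1 y 0.2 n 0.5 ang -176.5 0.04997156906635057 0.0 q [ -0.3 -17.2  -0.6 139.8  -0.5  30.2  93.9]
side 309 174
top 286 144
```

View pics/col5.png

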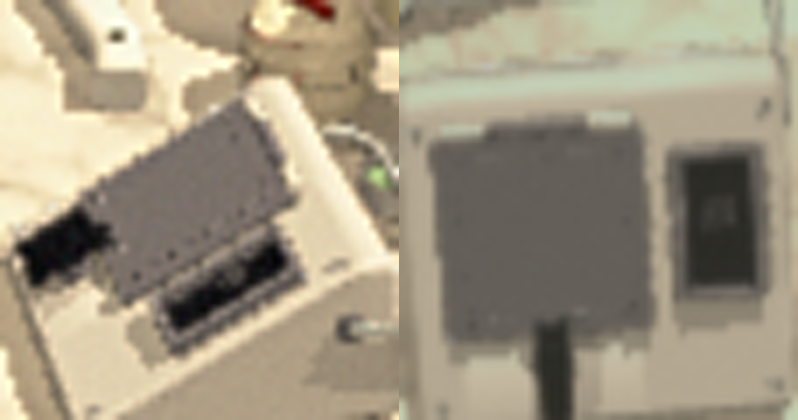

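```bash
cat >> g.py <<'E'
BAY=BAY-.002*X-.0015*Y
def sw(along,z): return sl(.001+along,-.064-.0325,z)
E
python3 - <<'E'
from g import *
o=env.get_obs();print(o['time_s'],o['qpos'].round(1),o['tool_pos'])
a=sw(-.0135,.05);print(a,mv(a,sq(180)));print(mv(sw(-.0135,.012),sq(180),(a,sq(180))))
E
```

```text
21.9 [  0.3 -17.3  -0.6 139.7  -0.3  30.3  93.6] [ 0.46298204 -0.0234303   0.09306418]
[ 0.59976593 -0.02755925  0.09110269] [-0.6008, -0.0604, 0.322, -0.0024, -0.0086, 0.0349]
[0.0, -0.0, 0.19, 0.0, 0.0, 0.0]
```

>>> apply_moves:
  moves:
    - [-0.2,-0.02,0.0,0,0,0.0349,0.6]
    - [-0.4,-0.04,0.15,0,-0.0086,0.0349,0.6]
    - [-0.6008,-0.0604,0.322,-0.0024,-0.0086,0.0349,0.6]
    - [-0.6008,-0.0604,0.322,-0.0024,-0.0086,0.0349,0.6]
    - [-0.6008,-0.0604,0.322,-0.0024,-0.0086,0.0349,0.6]
    - [-0.6008,-0.0604,0.322,-0.0024,-0.0086,0.0349,0.6]
    - [-0.6008,-0.0604,0.322,-0.0024,-0.0086,0.0349,0.6]

```text
time_s: 22.6
tool_pos: [0.6, -0.021, 0.0926]
tool_rot: [180.0, 28.1, -178.6]
force: [-0.6, -0.5, 0.5]
grip_width: 0.0521
grasp_force: 0.0
```

```bash
python3 st3.py; python3 - <<'E'
from g import *
print(mv(sw(-.0135,.012),sq(180)),mv(sw(-.0135,.003),sq(180)))
E
```

```text
22.6 along -0.0116 y -0.0899 above slope 0.0512 F a -0.3 y -0.5 n 0.7 ang -179.5 0.05211319187376957 0.0 q [ -0.6   1.2   0.5 124.5  -1.5  26.2  92.4]
[0.0054, -0.0339, 0.1956, 0.0038, 0.0012, 0.0061] [0.0055, -0.0341, 0.2406, 0.0038, 0.0012, 0.0061]
```

>>> apply_moves:
  moves:
    - [0.0054,-0.0339,0.05,0.0038,0.0012,0.0061,0.6]
    - [0.0054,-0.0339,0.12,0.0038,0.0012,0.0061,0.6]
    - [0.0054,-0.0339,0.17,0.0038,0.0012,0.0061,0.6]
    - [0.0054,-0.0339,0.17,0.0038,0.0012,0.0061,0.6]
    - [0.0054,-0.0339,0.17,0.0038,0.0012,0.0061,0.6]
    - [0.0054,-0.0339,0.17,0.0038,0.0012,0.0061,0.6]

```text
time_s: 23.2
tool_pos: [0.6158, -0.0285, 0.0614]
tool_rot: [180.0, 27.9, -179.3]
force: [0.6, -0.1, 0.8]
grip_width: 0.0523
grasp_force: 0.0
```

```bash
python3 st3.py; python3 - <<'E'
from g import *
print(mv(sw(-.0135,.012),sq(180)),mv(sw(-.0135,.003),sq(180)))
out=[]
for n,k in(("side",7),("top",7)):
    im=viewer.read_camera(n)[:,:,::-1].copy()
    c=proj(n,sl(0,-.04,0))[0].astype(int); x,y=c[0]-28,c[1]-32
    out.append(cv2.resize(im[y:y+60,x:x+57],None,fx=k,fy=k,interpolation=cv2.INTER_CUBIC)); print(n,x,y)
cv2.imwrite("pics/col6.png",np.hstack(out))
E
```

```text
23.2 along -0.0123 y -0.0976 above slope 0.0162 F a 1.0 y -0.1 n 0.4 ang 179.9 0.05233729979668456 0.0 q [ -0.2   5.9   0.7 123.8  -1.7  22.4  92.7]
[0.0008, 0.0056, 0.0211, -0.0005, -0.0006, -0.001] [0.0007, 0.0056, 0.0661, -0.0005, -0.0006, -0.001]
side 310 179
top 294 144
```

View pics/col6.png

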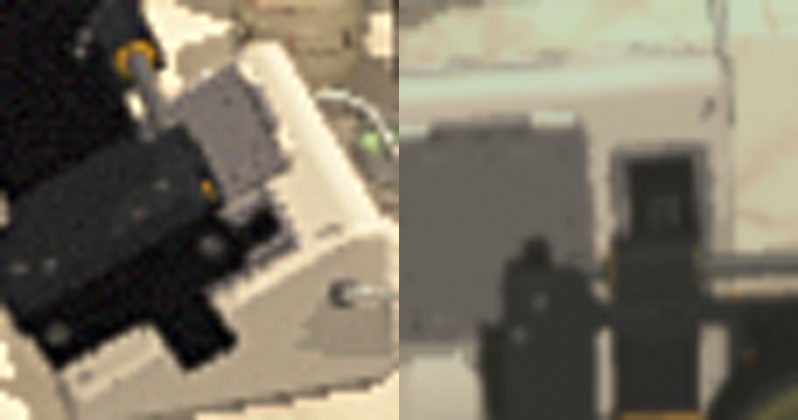

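>>> apply_moves:
  moves:
    - [0,0,0.025,0,0,0,0.6]
    - [0,0,0.045,0,0,0,0.6]
    - [0,0,0.06,0,0,0,0.6]
    - [0,0,0.06,0,0,0,0.6]

```text
time_s: 23.7
tool_pos: [0.6221, -0.0282, 0.0504]
tool_rot: [180.0, 28.0, -179.3]
force: [3.0, 0.3, -1.4]
grip_width: 0.0519
grasp_force: 1.0
```

```bash
python3 st3.py
```

```text
23.7 along -0.0119 y -0.0975 above slope 0.0036 F a 2.0 y 0.3 n -2.7 ang 179.9 0.05192767062055545 0.9524177759885788 q [ -0.2   7.7   0.7 123.4  -1.9  21.   92.8]
```

>>> apply_moves:
  moves:
    - [-0.015,0,0,0,0,0,0.6]
    - [-0.03,0,0,0,0,0,0.6]
    - [-0.045,0,0,0,0,0,0.6]
    - [-0.06,0,0,0,0,0,0.6]
    - [-0.07,0,0,0,0,0,0.6]
    - [-0.07,0,0,0,0,0,0.6]
    - [-0.07,0,0,0,0,0,0.6]

```text
time_s: 24.4
tool_pos: [0.6335, -0.028, 0.0567]
tool_rot: [180.0, 27.9, -179.3]
force: [0.0, 0.3, 0.3]
grip_width: 0.052
grasp_force: 0.5
```

```bash
python3 st3.py
```

```text
24.4 along 0.0011 y -0.0974 above slope 0.0038 F a 0.2 y 0.3 n 0.2 ang 179.9 0.052044151682452994 0.4923236556351185 q [ -0.3   8.4   0.8 121.6  -1.8  22.1  92.7]
```

>>> apply_moves:
  moves:
    - [-0.01,0,0,0,0,0,0.6]
    - [-0.02,0,0,0,0,0,0.6]
    - [-0.02,0,0,0,0,0,0.6]
    - [-0.02,0,0,0,0,0,0.6]

```text
time_s: 24.8
tool_pos: [0.6341, -0.028, 0.0565]
tool_rot: [180.0, 27.5, -179.2]
force: [-8.9, 0.6, 1.4]
grip_width: 0.0524
grasp_force: 3.4
```

```bash
python3 st3.py
```

```text
24.8 along 0.0016 y -0.0974 above slope 0.0033 F a -7.2 y 0.7 n 5.4 ang 180.0 0.05243562542497474 3.41481015086174 q [ -0.3   8.6   0.8 121.2  -1.8  22.7  92.7]
```

>>> apply_moves:
  moves:
    - [0.02,0,0,0,0,0,0.6]
    - [0.035,0,0,0,0,0,0.6]
    - [0.035,0,0,0,0,0,0.6]
    - [0.035,0,-0.06,0,0,0,0.6]
    - [0.035,0,-0.2,0,0,0,0.6]
    - [0.035,0,-0.4,0,0,0,0.6]
    - [0.2,-0.3,-0.5,0,0,0,0.6]
    - [0.3,-0.6,-0.5,0,0,0,0.6]
    - [0.3,-0.9,-0.5,0,0,0,0.6]
    - [0.3,-0.9,-0.5,0,0,0,0.6]

```text
time_s: 25.8
tool_pos: [0.5393, -0.2121, 0.1211]
tool_rot: [-180.0, 28.1, -179.3]
force: [1.2, 0.1, -0.8]
grip_width: 0.0524
grasp_force: 0.0
```

```bash
python3 st3.py; python3 - <<'E'
from g import *
a=viewer.read_camera("side")[:,:,::-1].copy();b=viewer.read_camera("top")[:,:,::-1].copy()
c=proj("side",sl(0,-.02,0))[0].astype(int);d=proj("top",sl(0,-.02,0))[0].astype(int)
f=lambda im,c:cv2.resize(im[c[1]-32:c[1]+26,c[0]-28:c[0]+29],(399,330),interpolation=cv2.INTER_CUBIC)
cv2.imwrite("pics/col7.png",np.vstack([np.hstack([f(a,c),f(b,d)]),np.hstack([cv2.resize(a,(399,250)),cv2.resize(b,(399,250))])]))
E
```

```text
25.8 along -0.0541 y -0.2802 above slope 0.1061 F a 0.7 y 0.1 n -1.3 ang 179.9 0.05235071114260644 0.0 q [  8.1  -2.4  18.4 124.1 -20.9  34.6 132.1]
```

View pics/col7.png

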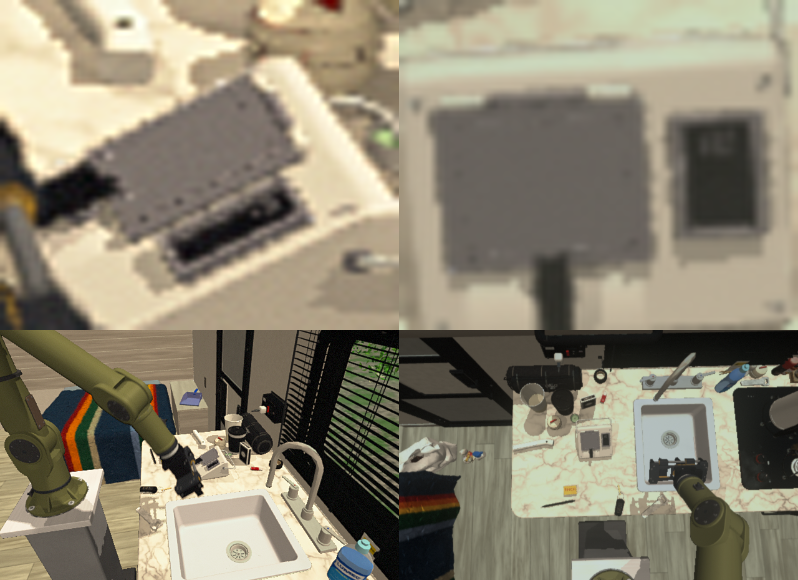

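The final views show the door shut flat, the turnbutton pointing up the slope over the door's edge, and the slider at the top of its slot. The arm is clear.

```bash
python3 -c "
from h import *
print(env.sign_off())"
```

```text
the job is handed in; nothing more can be done
None
```

I handed the job in at about 26 s. The battery is in the bay with its plus end up the slope, the door is shut and locked by the turnbutton, and the switch is up against its stop. The final pictures and contact forces support this, but sign-off returned no verdict.

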